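Clamp a reglued book in the torque-limited book press

TASK

The green book with the yellow band has just been reglued and must dry under pressure. Take it out of the wooden waiting rack, set it down (do not drop it) spine up on the bed of the book press, between the two wooden cheeks and about midway along them, and let go. Then turn the press's red ratchet knob clockwise until its slip clutch has clicked at least three times but fewer than ten, so that the book stays clamped, and leave the red and the blue book undisturbed in the rack.

Things in the scene. Friction and masses are not known exactly. Their poses are not given: they have to be found in the camera images.
- green_book: The book to clamp: green cover with a broad yellow band round the spine, rigid, standing spine up; 160 mm long (its x axis), 32 mm thick (its y axis), 115 mm high (its z axis, up, spine at the top); 0.3 to 0.6 kg. Origin at the centre of its underside. It starts in any of the three lanes of the rack, underside 8 mm above the table, lengthwise along the lane.
- red_book: Bystander of the same size and frame, dark red with a pale band, in another lane of the rack.
- blue_book: Bystander of the same size and frame, dark blue with a grey band, in another lane of the rack.
- rack: Fixed wooden waiting rack, 180 mm (x) by 255 mm (y), base 8 mm thick; three lanes along its x axis, 85 mm apart in y (at y -85, 0, +85 mm), each between two low rails whose tops are 33 mm above the table and 41 mm apart. Origin under its centre on the table.
- press: Fixed dark grey book press; it and the rack stand either side of the table's middle, either way round. Base 250 by 250 mm, 12 mm thick; its top is the bed. Origin on the table. Its two wooden cheeks run along its x axis (230 mm long, tops 77 mm above the table) and close along y; the fixed one's inner face is at y = -105 mm. The knob's gear housing (60 mm high) is at the +y side.
- press_bed (a point): Point on the press's bed (12 mm above the table), midway along the cheeks, 25 mm from the fixed cheek's inner face; axes as the press. At the start the opening is 43 to 52 mm wide. Two steel guide rods, 12 mm thick, cross the opening 104 mm to either side of this point along x, 45 mm above the table.
- jaw_plate: The moving wooden cheek, 230 by 20 mm, its top 77 mm above the table. Origin at table level under the middle of its clamping face; axes as the press; it moves towards -y of the press to close.
- jaw (a joint): Position of the moving cheek in m: the opening between the cheeks is 0.060 minus this. Starts at 0.008 to 0.017; at 0.028 the 32 mm book (slid across by the moving cheek) touches both cheeks; stiff springs behind the cheek then give some 3 mm more. One turn of the knob (6.28 rad) moves it 48 mm until the clutch slips. It stays where it is left and keeps its grip.
- knob_grip (a point): On the upright axis of the red ratchet knob, 94 mm above the table: a good height to grip. Knob round, 54 mm in diameter, from 70 to 112 mm above the table, white pointer line on top, turns without end. Clockwise seen from above closes the press (about 0.15 N m); with the book clamped the clutch slips at about 0.26 N m, a steady drag.
- clutch (a joint): Slip of the clutch in rad: how far the knob has turned clockwise relative to the dial ring under it; about 0 at the start. Grows only while the clutch slips. The black ring, 76 mm in diameter, top 68 mm above the table, turns with the screw, stops once the book is clamped and has 18 marks, the yellow one in line with the pointer at 0. One click = one mark = 20 degrees (0.35 rad); three clicks 1.05 rad, ten 3.5 rad.

How it is judged (in metres and radians):
On the way, in this order (a step that is already met when the one before it is completed fails the run):
1. the green book stands spine up on the press's bed between the cheeks, let go, with the clutch not yet slipped (x of green_book in the frame of press between -0.03 and 0.03 m and y of green_book in the frame of press between -0.095 and -0.05 m and z of green_book in the frame of press between 0.005 and 0.018 m and angle between green_book's own z axis and vertical below 0.12 rad and angle between the x axis of green_book and the x axis of press, either way round below 0.15 rad and contact force between green_book and the fingers below 0.3 N and value of joint clutch below 0.5 rad), for 0.2 s.
2. the book is clamped and the clutch has slipped three clicks (x of green_book in the frame of press between -0.03 and 0.03 m and y of green_book in the frame of press between -0.095 and -0.05 m and z of green_book in the frame of press between 0.005 and 0.018 m and angle between green_book's own z axis and vertical below 0.12 rad and angle between the x axis of green_book and the x axis of press, either way round below 0.15 rad and value of joint clutch above 0.95 rad and contact force between green_book and jaw_plate above 5 N), for 0.2 s.
At the end, for the whole second after the job is handed in: Green book stands still, spine up, on the press bed (height within 6 mm, upright within 7 degrees, parallel to the cheeks within 8.5 degrees, middle within 30 mm of the cheeks' middle), clamped by the moving cheek with over 5 N; clutch slipped three to ten clicks (0.95 to 3.6 rad) (all of step 2 and value of joint clutch below 3.6 rad and linear speed of green_book below 0.02 m/s); the robot touches nothing.
It fails at once if the clutch was slipped ten clicks or more (over 3.6 rad) (value of joint clutch above 3.6 rad).
It fails at once if the green book was dropped or rammed into the press (over 70 N) (contact force between green_book and press above 70 N).
It fails at once if the red book was moved by over 25 mm or tipped (distance of red_book from where it was at the start of the episode above 0.025 m or angle between red_book's own z axis and vertical above 0.3 rad).
It fails at once if the blue book was moved by over 25 mm or tipped (distance of blue_book from where it was at the start of the episode above 0.025 m or angle between blue_book's own z axis and vertical above 0.3 rad).
It also fails if it takes over 72 s, if anything falls off the work surface, if the arm or the gripper's body presses on something with over 40 N, if the wrist force passes 120 N, or if a joint passes its speed limit or range.

ROBOT

A 6-joint arm with a two-finger parallel gripper is mounted at the origin on the work surface. World frame = base frame: x ahead of the robot, y to its left, z up, the work surface at z = 0. Lengths are in mm, angles in rad, forces in N, time in s.
With the tool pointing down it reaches from about 350 to 975 mm from the base axis. Payload 7.1 kg.
Tool frame: the origin (TCP) lies at the very end of the fingers, on their centre line; the grasp point (between the pads) lies 19 mm behind it; y points along the fingers, x is the direction in which the jaws open and shut, and the axes are right-handed (so a half turn about y gives the same grasp; the last joint's range is limited). The gripper opens to 88 mm and grips with 3 to 60 N. Pads are 20 mm wide; open, the fingers measure 115 mm over their backs; the gripper's body (75 mm by 178 mm) begins 61 mm behind the grasp point.
Start: joints at [-1.177, 0.423, 1.63, -0, 1.089, -0.019], TCP at [250.75, -572.476, 222.675] pointing down, gripper open.
Joint ranges: [-3, 3], [-0.9, 2.11], [0.09, 2.58], [-1.31, 4.45], [0.11, 2.69], [-2.54, 2.54]. Speed limits (rad/s): [2.39, 2.39, 3.01, 3.14, 3.14, 3.14].

INTERFACE

Orientations are given as a rotation vector (axis times angle).
In Python, from workcell import ctrl gives the robot as it stands. The module is installed in compiled form; this text tells all that it offers.
- The arm moves only by the tool carry_out, never from a script. Its arguments are lists of equal length, an entry for each row: "delta_pos": the shift along the tool's x, y, z in cm, a list of three; "rotation": the turn, a rotation vector about the tool's x, y, z in rad, a list of three. In form: {"delta_pos": [[dx, dy, dz], ...], "rotation": [[wx, wy, wz], ...]}. A call has 1 to 12 rows; each row is the pose to reach, as a shift and turn from the pose commanded when the call began, along the tool's axes at that moment; what a row does not reach only later rows make up. A row lasts 1/12 s, in which the tool goes at most 41.7 mm and 7.16 degrees, less where a joint would pass 70% of its speed; a pose out of reach is approached as far as the arm can. A call with a gripper value outside its range is refused whole. "hand" is the closure in counts, from 0 (fully open) to 255 (shut), set as the call begins (left out, the last holds). The fingers move at their own pace and stop on an object; the grip force is fixed at half the most. Time passes only in rows, so rows that repeat a pose let the fingers close. It gives the time, the measured TCP pose, the force and the opening at its end, in the units of the state.
- ctrl.get_obs(): the state, without advancing time (a new reading comes with each control period).
- ctrl.get_image(name): name is "side" or "top"; returns the picture (480x640x3 uint8, red, green, blue); there is no depth.
- ctrl.camera_info(name): a dict with "fov_y" (degrees; the focal length in pixels is half the picture's height over the tangent of half this angle, whatever the lens; pixels are square), "cx", "cy" (the principal point, pixels), "k1" (the pictures are not rectified: a ray, as slopes to the right and down, at radius r is drawn at 1 + k1 r^2 times it, then the intrinsics apply), "R" (3x3) and "t" (3): a world point X has camera coordinates R X + t. Camera axes: x right, y down, z forward; pixel columns grow to the right and rows downward; lengths in mm; the calibration is good to about 2 mm. A picture is of the moment at which its call begins. camera_info takes no time and is no camera call.
- ctrl.close_job(): hands the job in, once; it reports no verdict.
The state is a dict: "t": time; "qpos": joint angles; "qvel": joint speeds; "joint_torque": joint torques, N m; "ee_pos": TCP position; "orientation": TCP orientation; "ft_force": force on the tool from outside, world axes, zero at the start; "moment": the same for the moment, N m; "width": finger opening in mm.
Only numpy, scipy, OpenCV 4.12 (cv2) and the standard library are available. Lean on these libraries where they do the work, as an engineer would, in place of code of your own. Each camera call takes 0.05 s, during which the arm holds its last target.

## Working session

There is one attempt and no reset: what is moved stays moved. The work goes in short steps, Python scripts to look and compute and a tool call to move; the robot and the scene stay as the last step left them, time stands still between calls to the robot, and variables do not carry over. Pictures are saved under pics/ and viewed, and the job is handed in when it is done.

Besides the shell and the picture viewer there is one more tool, called after "Emit:" by a JSON object that holds its "method" and its "body", one argument or row to a line. carry_out: Moves the arm, as the interface text tells. Its arguments: {"type":"object","properties":{"delta_pos":{"type":"array","items":{"type":"array","items":{"type":"number"}}},"rotation":{"type":"array","items":{"type":"array","items":{"type":"number"}}},"hand":{"type":"number"}},"required":["delta_pos","rotation"]}

```bash
mkdir -p pics
python3 - <<'E'
from workcell import ctrl
import cv2
for n in ("side","top"):
    im=ctrl.get_image(n); cv2.imwrite(f"pics/{n}0.png",im[:,:,::-1])
    print(n,ctrl.camera_info(n))
o=ctrl.get_obs(); print(o)
E
```

```text
side {'fov_y': 55.10182505952707, 'cx': 314.9589152961737, 'cy': 241.22187209266622, 'k1': -0.02488875781566584, 'R': array([[ 0.68209764,  0.73100173, -0.01947489],
       [ 0.47440202, -0.46261756, -0.74895108],
       [-0.55649396,  0.50161884, -0.66233905]]), 't': array([-352.34617875, -201.59657006, 1131.43063294])}
top {'fov_y': 52.22141717310871, 'cx': 324.37596354650117, 'cy': 244.84501099565134, 'k1': 0.04331238611992692, 'R': array([[ 0.01984178, -0.99976651,  0.00855752],
       [-0.98764261, -0.02093062, -0.15531898],
       [ 0.15546182, -0.00536997, -0.9878273 ]]), 't': array([ -8.29011325, 537.693252  , 989.41193023])}
{'t': 0.1, 'qpos': array([-1.17694600e+00,  4.23783408e-01,  1.63061351e+00, -3.19303555e-05,
        1.08860195e+00, -1.89877922e-02]), 'qvel': array([ 0.00039979, -0.00175464, -0.0031555 , -0.00113768, -0.00060035,
       -0.00020898]), 'joint_torque': array([ 1.20713034e-04, -5.45612383e+01, -2.74324214e+01,  6.46381290e-02,
        1.87387259e-02, -7.68108777e-06]), 'ee_pos': array([ 250.58379254, -572.0111542 ,  221.9676025 ]), 'orientation': array([-1.37590117,  0.90080794, -0.89887043]), 'ft_force': array([0.19068588, 0.10540788, 0.22452318]), 'moment': array([ 0.00343788, -0.00764531, -0.06288602]), 'width': 87.98985625539811}
```

View pics/top0.png

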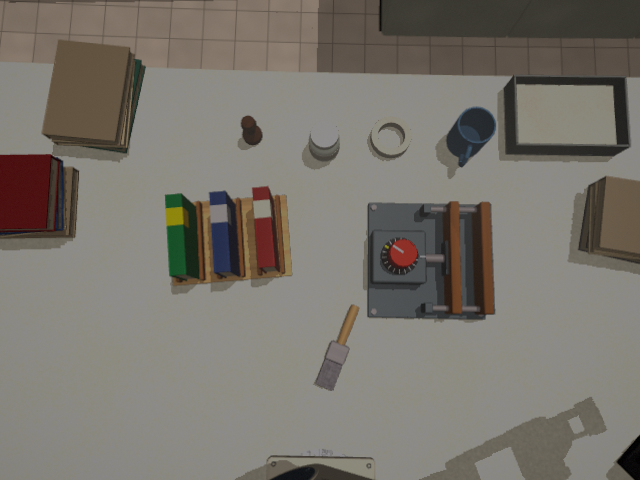

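View pics/side0.png

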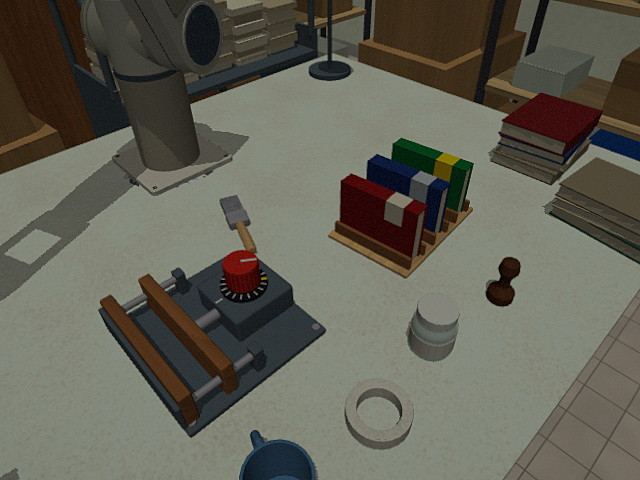

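The top view shows the rack on the left with the green book in the leftmost lane (around pixel 182,237). The press is on the right, with its knob at (403,254), the moving cheek at u≈455 and the fixed cheek at u≈487. Next I'll measure these by casting rays onto planes.

```bash
cat > h.py <<'E'
import numpy as np, cv2
from workcell import ctrl
def cam(n):
    c=ctrl.camera_info(n); f=240/np.tan(np.radians(c['fov_y']/2)); return c,f,np.array(c['R']),np.array(c['t'])
def ray(n,uv):
    c,f,R,t=cam(n); uv=np.atleast_2d(uv).astype(float)
    d=(uv-[c['cx'],c['cy']])/f; s=d.copy()
    for _ in range(20): s=d/(1+c['k1']*(s**2).sum(1,keepdims=True))
    D=np.c_[s,np.ones(len(s))]@R; return -R.T@t,D
def plane(n,uv,z):
    o,D=ray(n,uv); k=(z-o[2])/D[:,2]; return o+D*k[:,None]
def proj(n,X):
    c,f,R,t=cam(n); X=np.atleast_2d(X)@R.T+t; s=X[:,:2]/X[:,2:]; s=s*(1+c['k1']*(s**2).sum(1,keepdims=True)); return s*f+[c['cx'],c['cy']]
def mask(im,lo,hi):
    return cv2.inRange(cv2.cvtColor(im,cv2.COLOR_RGB2HSV),np.array(lo),np.array(hi))
def big(m,k=1):
    cs,_=cv2.findContours(m,cv2.RETR_EXTERNAL,cv2.CHAIN_APPROX_NONE); return sorted(cs,key=cv2.contourArea)[::-1][:k]
def save(n,name):
    im=ctrl.get_image(n); cv2.imwrite(f"pics/{name}.png",im[:,:,::-1]); return im
E
python3 - <<'E'
import cv2
for n,(x0,x1,y0,y1) in {"top":(150,310,180,300),"top_":(360,500,195,325)}.items():
    im=cv2.imread("pics/top0.png")[y0:y1,x0:x1]; cv2.imwrite(f"pics/crop{n}.png",cv2.resize(im,None,fx=5,fy=4.5 if 0 else 5,interpolation=cv2.INTER_NEAREST)[:600,:800])
E
```

```text
(no output)
```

View pics/croptop.png

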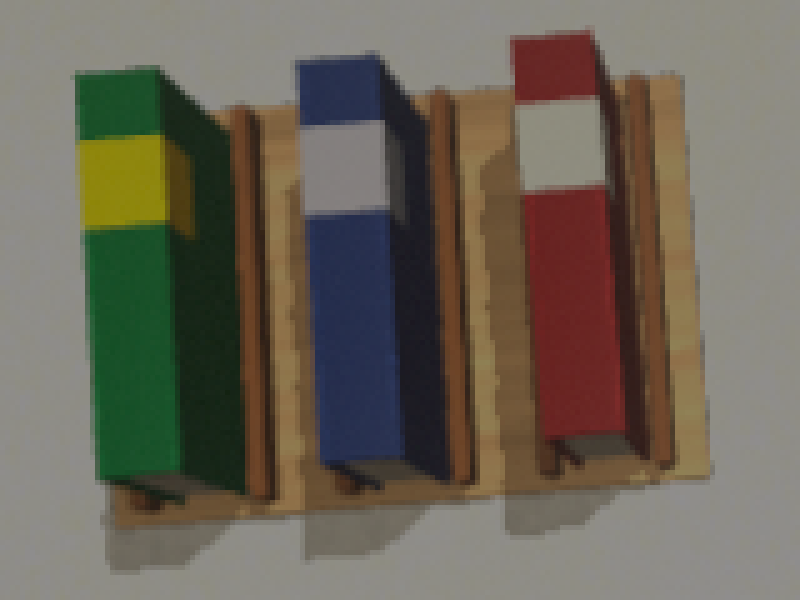

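View pics/croptop_.png

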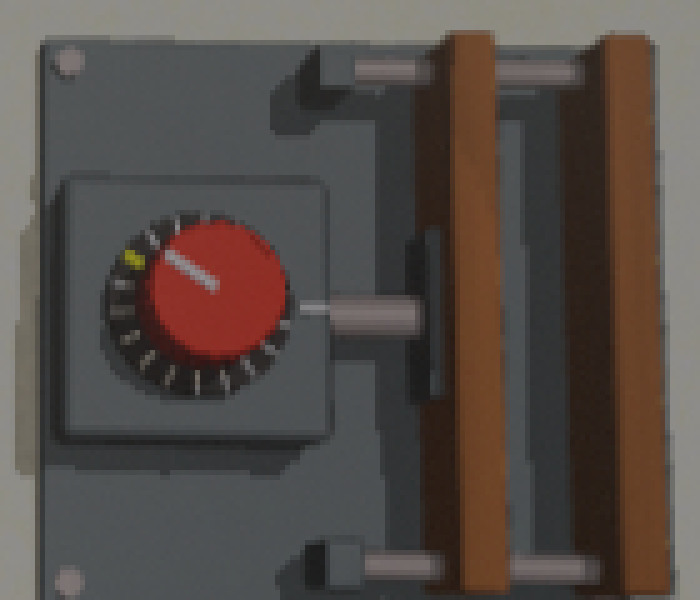

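In the crops, the green spine's top face has corners at about (165.5,195), (182,194), (186,275) and (169.5,276). The band is towards the far end. In the press, the cheek tops' far ends are at (450,202)–(459,202) and (480,203)–(490,203).

Run:
```python
from h import *
im=cv2.imread("pics/top0.png")[:,:,::-1].copy()
hsv=cv2.cvtColor(im,cv2.COLOR_RGB2HSV)
print(hsv[240,178],hsv[240,190],hsv[215,177],hsv[254,408],hsv[260,456],hsv[260,488])
# green top: bright
g=cv2.inRange(hsv,(20,100,85),(85,255,255)); g[:, :150]=0; g[:,210:]=0; g[:190]=0;g[300:]=0
c=big(g)[0]; r=cv2.minAreaRect(c); b=cv2.boxPoints(r); P=plane("top",b,123); print("green top",r); print(P.round(1)); 
print("ctr",P.mean(0),"sides",np.linalg.norm(P-np.roll(P,1,0),axis=1))
e=P-np.roll(P,1,0); e=e[np.argmax(np.linalg.norm(e,axis=1))]; print("yaw deg",np.degrees(np.arctan2(e[1],e[0])))
# knob top
k=cv2.inRange(hsv,(0,150,110),(6,255,255)); k[:, :370]=0;k[:,440:]=0
c=big(k)[0]; (x,y),rr=cv2.minEnclosingCircle(c); print("knob px",x,y,rr); K=plane("top",[[x,y]],112);print("knob",K, "area",cv2.contourArea(c))
# cheeks by hand corner (crop/5+offset)
C=np.array([[449,34],[494,34],[508,593],[460,593],[604,38],[652,38],[670,592],[621,592]])/5+[360,195]
Q=plane("top",C,77);print("cheeks");print(Q.round(1))
B=np.array([[77,73],[159,68],[182,470],[98,480]])/5+[150,180]
print("book hand",plane("top",B,123).round(1))
B=np.array([[296,60],[380,55],[405,457],[322,462]])/5+[150,180]
print("blue hand",plane("top",B,123).round(1))
```

```text
[ 69 179  80] [ 64 106  36] [ 28 232 143] [  3 187 143] [ 12 164 112] [ 13 155 102]
green top ((175.31471252441406, 228.4060821533203), (44.030677795410156, 17.954256057739258), 85.91438293457031)
[[592.9 315.4 123. ]
 [596.2 281.1 123. ]
 [509.9 269.6 123. ]
 [506.7 303.5 123. ]]
ctr [551.40359805 292.40443174 123.        ] sides [87.02247581 34.52665703 87.14930532 34.06530813]
yaw deg -172.42218296228725
knob px 403.21429443359375 252.2142791748047 13.334489822387695
knob [[ 515.41037628 -151.48324025  112.        ]] area 467.0
cheeks
[[ 627.5 -253.7   77. ]
 [ 627.9 -272.2   77. ]
 [ 399.8 -272.4   77. ]
 [ 399.3 -253.4   77. ]
 [ 627.1 -317.2   77. ]
 [ 627.4 -336.8   77. ]
 [ 401.7 -336.4   77. ]
 [ 401.2 -317.1   77. ]]
book hand [[617.9 316.  123. ]
 [620.7 284.4 123. ]
 [463.1 265.5 123. ]
 [458.7 297.  123. ]]
blue hand [[625.2 231.3 123. ]
 [628.  198.6 123. ]
 [469.7 181.1 123. ]
 [467.2 212.6 123. ]]
```

Run:
```python
from h import *
from scipy.spatial.transform import Rotation as Ro
o=ctrl.get_obs(); R=Ro.from_rotvec(o['orientation']).as_matrix(); print(R.round(3))
s=cv2.imread("pics/side0.png")
yaw=np.radians(6.82)
def box(cx,cy,yaw,l,w,z):
    c,sn=np.cos(yaw),np.sin(yaw)
    return np.array([[cx+c*a-sn*b,cy+sn*a+c*b,z] for a,b in((l/2,w/2),(l/2,-w/2),(-l/2,-w/2),(-l/2,w/2))])
for P in (box(540.1,290.7,yaw,160,32,123),box(513.7,-262.9,0,230,20,77),box(513.7,-326.9,0,230,20,77)):
    cv2.polylines(s,[proj("side",P).round().astype(int)],True,(255,0,255),1)
p=[[515.4+27*np.cos(a),-151.5+27*np.sin(a),112] for a in np.linspace(0,6.28,40)]
cv2.polylines(s,[proj("side",p).round().astype(int)],True,(255,255,0),1)
cv2.imwrite("pics/ov.png",cv2.resize(s[120:440,90:500],None,fx=1.85,fy=1.85,interpolation=cv2.INTER_NEAREST))
```

```text
[[ 0.401 -0.001  0.916]
 [-0.916  0.001  0.401]
 [-0.001 -1.    -0.   ]]
```

View pics/ov.png

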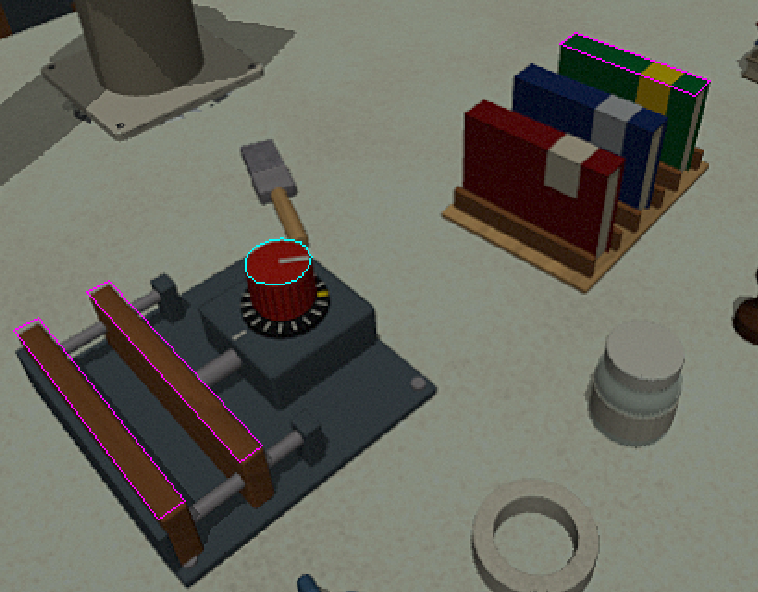

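The side-view overlay matches to 1–2 px, so the measurements hold: the book is at (540, 291) with yaw 6.8°, the opening is about 45 mm, and the knob is at (515, -151). I'll move towards the rack now.

```bash
cat >> h.py <<'E'
from scipy.spatial.transform import Rotation as Ro
def plan(x,y,z,yawdeg=None):
    o=ctrl.get_obs(); R=Ro.from_rotvec(o['orientation']).as_matrix(); p=np.array(o['ee_pos'])
    ya=np.degrees(np.arctan2(R[1,0],R[0,0])); d=R.T@(np.array([x,y,z])-p)/10
    tilt=np.degrees(np.arccos(-R[2,1]))
    print("t",round(o['t'],2),"pos",p.round(1),"yaw",ya.round(2),"tilt",tilt.round(2),"w",round(o['width'],1),"F",np.round(o['ft_force'],1),"M",np.round(o['moment'],2),"q6",np.round(np.degrees(o['qpos'][5]),1),"q1",np.round(np.degrees(o['qpos'][0]),1))
    print("delta cm",d.round(2), "dist",np.linalg.norm(d).round(1),"rows",np.ceil(np.linalg.norm(d)/4.17), end=" ")
    if yawdeg is not None:
        C=np.radians(yawdeg); T=np.array([[np.cos(C),0,-np.sin(C)],[np.sin(C),0,np.cos(C)],[0,-1,0]])
        print("rotvec",Ro.from_matrix(R.T@T).as_rotvec().round(3),end="")
    print()
E
python3 -c "
from h import *
plan(400,-130,230,-75)
plan(540.1,290.7,230,-83.18)"
```

```text
t 0.1 pos [ 250.6 -572.   222. ] yaw -66.35 tilt 0.08 w 88.0 F [0.2 0.1 0.2] M [ 0.   -0.01 -0.06] q6 -1.1 q1 -67.4
delta cm [-34.49  -0.75  31.42] dist 46.7 rows 12.0 rotvec [ 0.     0.151 -0.001]
t 0.1 pos [ 250.6 -572.   222. ] yaw -66.35 tilt 0.08 w 88.0 F [0.2 0.1 0.2] M [ 0.   -0.01 -0.06] q6 -1.1 q1 -67.4
delta cm [-67.41  -0.71  61.13] dist 91.0 rows 22.0 rotvec [ 0.     0.294 -0.001]
```

Emit:
{"method": "carry_out", "body": {
  "delta_pos": [
    [-34.5,-0.8,31.4],
    [-34.5,-0.8,31.4],
    [-34.5,-0.8,31.4],
    [-34.5,-0.8,31.4],
    [-34.5,-0.8,31.4],
    [-34.5,-0.8,31.4],
    [-34.5,-0.8,31.4],
    [-34.5,-0.8,31.4],
    [-34.5,-0.8,31.4],
    [-34.5,-0.8,31.4],
    [-34.5,-0.8,31.4],
    [-34.5,-0.8,31.4]
  ],
  "rotation": [
    [0,0.15,0],
    [0,0.15,0],
    [0,0.15,0],
    [0,0.15,0],
    [0,0.15,0],
    [0,0.15,0],
    [0,0.15,0],
    [0,0.15,0],
    [0,0.15,0],
    [0,0.15,0],
    [0,0.15,0],
    [0,0.15,0]
  ],
  "hand": 81
}}

```text
t: 1.1
ee_pos: [400.7, -126.0, 230.7]
orientation: [-1.322, 1.011, -1.01]
ft_force: [-0.1, -0.6, 0.2]
width: 60.0
```

```bash
python3 -c "
from h import *
plan(540.1,290.7,230,-83.18)"
```

```text
t 1.1 pos [ 400.7 -126.   230.7] yaw -74.72 tilt 0.07 w 60.0 F [-0.1 -0.6  0.2] M [-0.02  0.03  0.05] q6 55.5 q1 -19.1
delta cm [-36.53   0.13  24.43] dist 43.9 rows 11.0 rotvec [-0.     0.148 -0.001]
```

Emit:
{"method": "carry_out", "body": {
  "delta_pos": [
    [-36.5,0.1,24.4],
    [-36.5,0.1,24.4],
    [-36.5,0.1,24.4],
    [-36.5,0.1,24.4],
    [-36.5,0.1,24.4],
    [-36.5,0.1,24.4],
    [-36.5,0.1,24.4],
    [-36.5,0.1,24.4],
    [-36.5,0.1,24.4],
    [-36.5,0.1,24.4],
    [-36.5,0.1,24.4],
    [-36.5,0.1,24.4]
  ],
  "rotation": [
    [0,0.15,0],
    [0,0.15,0],
    [0,0.15,0],
    [0,0.15,0],
    [0,0.15,0],
    [0,0.15,0],
    [0,0.15,0],
    [0,0.15,0],
    [0,0.15,0],
    [0,0.15,0],
    [0,0.15,0],
    [0,0.15,0]
  ]
}}

```text
t: 2.1
ee_pos: [542.4, 289.9, 229.2]
orientation: [-1.26, 1.123, -1.123]
ft_force: [-0.8, -0.4, -0.2]
width: 60.2
```

```bash
python3 -c "
from h import *
plan(540.1,290.7,135,-83.18)"
```

```text
t 2.1 pos [542.4 289.9 229.2] yaw -83.35 tilt 0.13 w 60.2 F [-0.8 -0.4 -0.2] M [ 0.01  0.06 -0.  ] q6 110.3 q1 27.0
delta cm [-0.1   9.42 -0.24] dist 9.4 rows 3.0 rotvec [-0.002 -0.003 -0.001]
```

Emit:
{"method": "carry_out", "body": {
  "delta_pos": [
    [-0.1,4,-0.2],
    [-0.1,8,-0.2],
    [-0.1,9.4,-0.2],
    [-0.1,9.4,-0.2],
    [-0.1,9.4,-0.2],
    [-0.1,9.4,-0.2]
  ],
  "rotation": [
    [0,0,0],
    [0,0,0],
    [0,0,0],
    [0,0,0],
    [0,0,0],
    [0,0,0]
  ]
}}

```text
t: 2.6
ee_pos: [539.7, 285.9, 137.0]
orientation: [-1.258, 1.125, -1.127]
ft_force: [0.1, -0.3, -0.1]
width: 60.1
```

```bash
python3 -c "
from h import *
plan(540.1,290.7,81,-83.18)
im=save('top','top1'); s=save('side','side1')
cv2.imwrite('pics/c1.png',np.hstack([cv2.resize(im[150:310,100:300],None,fx=2,fy=2),cv2.resize(s[80:240,300:500],None,fx=2,fy=2)])[:,:,::-1])"
```

```text
t 2.6 pos [539.7 285.9 137. ] yaw -83.57 tilt 0.1 w 60.1 F [ 0.1 -0.3 -0.1] M [ 0.02  0.02 -0.01] q6 110.4 q1 26.8
delta cm [-0.47  5.6   0.08] dist 5.6 rows 2.0 rotvec [-0.002 -0.007 -0.001]
```

View pics/c1.png

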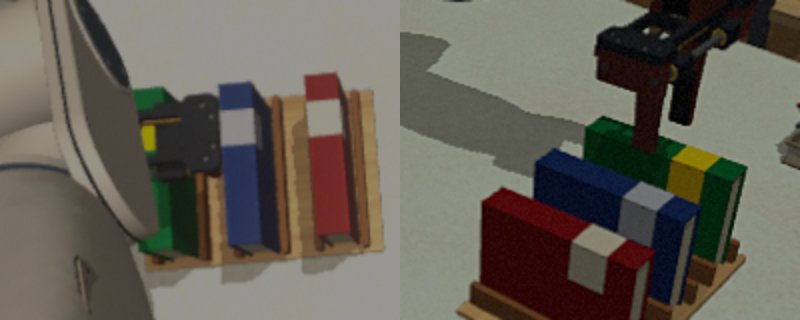

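The fingers straddle the green book, with the left finger clear of the blue one. I'll correct the 5 mm offset and go down to TCP z = 81.

Emit:
{"method": "carry_out", "body": {
  "delta_pos": [
    [-0.45,0.5,0.1],
    [-0.45,1,0.1],
    [-0.45,2.5,0.1],
    [-0.45,4,0.1],
    [-0.45,5.2,0.1],
    [-0.45,5.6,0.1],
    [-0.45,5.6,0.1],
    [-0.45,5.6,0.1],
    [-0.45,5.6,0.1]
  ],
  "rotation": [
    [0,-0.006,0],
    [0,-0.006,0],
    [0,-0.006,0],
    [0,-0.006,0],
    [0,-0.006,0],
    [0,-0.006,0],
    [0,-0.006,0],
    [0,-0.006,0],
    [0,-0.006,0]
  ]
}}

```text
t: 3.45
ee_pos: [539.7, 291.0, 80.3]
orientation: [-1.262, 1.121, -1.121]
ft_force: [0.0, 0.1, -0.1]
width: 60.0
```

```bash
python3 -c "
from h import *
plan(540.1,290.7,81,-83.18)"
```

```text
t 3.45 pos [539.7 291.   80.3] yaw -83.19 tilt 0.06 w 60.0 F [ 0.   0.1 -0.1] M [-0.   -0.01  0.03] q6 110.4 q1 27.2
delta cm [ 0.03 -0.07  0.04] dist 0.1 rows 1.0 rotvec [-0.001 -0.    -0.   ]
```

Emit:
{"method": "carry_out", "body": {
  "delta_pos": [
    [0,0,0],
    [0,0,0],
    [0,0,0],
    [0,0,0],
    [0,0,0],
    [0,0,0],
    [0,0,0],
    [0,0,0]
  ],
  "rotation": [
    [0,0,0],
    [0,0,0],
    [0,0,0],
    [0,0,0],
    [0,0,0],
    [0,0,0],
    [0,0,0],
    [0,0,0]
  ],
  "hand": 255
}}

```text
t: 4.12
ee_pos: [539.3, 290.9, 80.0]
orientation: [-1.263, 1.121, -1.121]
ft_force: [-0.0, 2.0, 3.8]
width: 31.8
```

```bash
python3 -c "
from h import *
plan(540.1,290.7,81,-83.18)"
```

```text
t 4.12 pos [539.3 290.9  80. ] yaw -83.19 tilt 0.03 w 31.8 F [-0.   2.   3.8] M [0.03 0.13 0.02] q6 110.4 q1 27.2
delta cm [ 0.03 -0.1   0.08] dist 0.1 rows 1.0 rotvec [-0. -0. -0.]
```

Gripped at a 31.8 mm opening. Lifting now, slowly at first.

Emit:
{"method": "carry_out", "body": {
  "delta_pos": [
    [0,-0.5,0],
    [0,-1.5,0],
    [0,-3,0],
    [0,-5,0],
    [0,-8,0],
    [0,-11,0],
    [0,-14,0],
    [0,-16,0],
    [0,-16,0],
    [0,-16,0],
    [0,-16,0]
  ],
  "rotation": [
    [0,0,0],
    [0,0,0],
    [0,0,0],
    [0,0,0],
    [0,0,0],
    [0,0,0],
    [0,0,0],
    [0,0,0],
    [0,0,0],
    [0,0,0],
    [0,0,0]
  ]
}}

```text
t: 5.03
ee_pos: [537.9, 290.0, 238.0]
orientation: [-1.266, 1.123, -1.121]
ft_force: [-0.2, -0.3, -6.8]
width: 31.8
```

```bash
python3 -c "
from h import *
plan(513.7,-294.7,240,-90)
im=save('top','top2'); s=save('side','side2')
cv2.imwrite('pics/c2.png',np.hstack([cv2.resize(im[120:320,100:300],None,fx=2,fy=2),cv2.resize(s[40:240,300:500],None,fx=2,fy=2)])[:,:,::-1])"
```

```text
t 5.03 pos [537.9 290.  238. ] yaw -83.2 tilt 0.17 w 31.8 F [-0.2 -0.3 -6.8] M [0.01 0.08 0.  ] q6 110.4 q1 27.2
delta cm [57.78 -0.11 -9.34] dist 58.5 rows 15.0 rotvec [0.003 0.119 0.001]
```

View pics/c2.png

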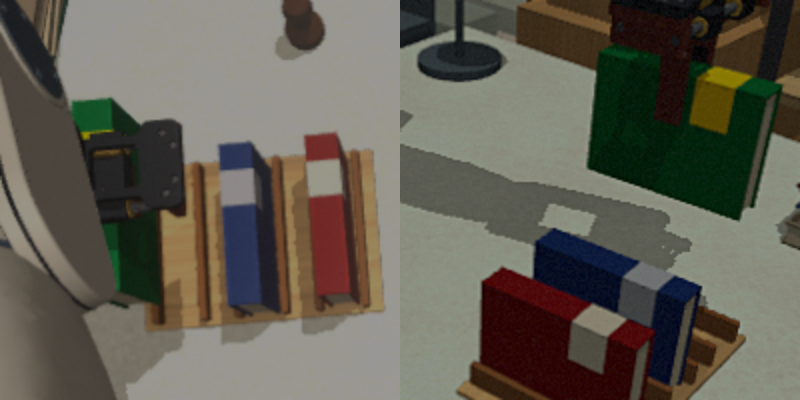

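The book hangs level and clear of the rack, with its underside at about z = 165. The red and blue books are undisturbed. I'll carry it over at moderate speed.

Emit:
{"method": "carry_out", "body": {
  "delta_pos": [
    [1,0,-0.2],
    [3,0,-0.5],
    [6,0,-1],
    [9,0,-1.5],
    [12,0,-2],
    [15,0,-2.5],
    [18,0,-3],
    [21,0,-3.5],
    [24,0,-4],
    [27,0,-4.4],
    [29,0,-4.7],
    [30,0,-4.8]
  ],
  "rotation": [
    [0,0,0],
    [0,0,0],
    [0,0,0],
    [0,0.02,0],
    [0,0.03,0],
    [0,0.04,0],
    [0,0.05,0],
    [0,0.06,0],
    [0,0.06,0],
    [0,0.06,0],
    [0,0.06,0],
    [0,0.06,0]
  ]
}}

```text
t: 6.13
ee_pos: [525.9, -15.8, 238.7]
orientation: [-1.237, 1.169, -1.167]
ft_force: [-0.5, 0.2, -6.0]
width: 31.8
```

```bash
python3 -c "
from h import *
plan(513.7,-294.7,240,-90)"
```

```text
t 6.13 pos [525.9 -15.8 238.7] yaw -86.75 tilt 0.12 w 31.8 F [-0.5  0.2 -6. ] M [0.03 0.02 0.04] q6 83.8 q1 -3.0
delta cm [27.78 -0.1  -2.79] dist 27.9 rows 7.0 rotvec [0.002 0.057 0.001]
```

Emit:
{"method": "carry_out", "body": {
  "delta_pos": [
    [1,0,-0.1],
    [3,0,-0.3],
    [6,0,-0.6],
    [9,0,-0.9],
    [12,0,-1.2],
    [15,0,-1.5],
    [18,0,-1.8],
    [21,0,-2.1],
    [24,0,-2.4],
    [26.5,0,-2.7],
    [27.8,0,-2.8],
    [27.8,0,-2.8]
  ],
  "rotation": [
    [0,0,0],
    [0,0.01,0],
    [0,0.02,0],
    [0,0.03,0],
    [0,0.04,0],
    [0,0.057,0],
    [0,0.057,0],
    [0,0.057,0],
    [0,0.057,0],
    [0,0.057,0],
    [0,0.057,0],
    [0,0.057,0]
  ]
}}

```text
t: 7.13
ee_pos: [515.3, -294.1, 239.1]
orientation: [-1.21, 1.209, -1.209]
ft_force: [-0.3, 1.4, -5.0]
width: 32.0
```

Emit:
{"method": "carry_out", "body": {
  "delta_pos": [
    [0,0,0],
    [0,0,0],
    [0,0,0],
    [0,0,0]
  ],
  "rotation": [
    [0,0,0],
    [0,0,0],
    [0,0,0],
    [0,0,0]
  ]
}}

```text
t: 7.47
ee_pos: [515.6, -290.8, 239.7]
orientation: [-1.211, 1.207, -1.206]
ft_force: [-0.5, -0.6, -5.4]
width: 32.0
```

```bash
python3 -c "
from h import *
plan(513.7,-294.7,160,-90)
im=save('top','top3'); s=save('side','side3')
cv2.imwrite('pics/c3.png',np.hstack([cv2.resize(im[170:350,340:540],None,fx=2,fy=2),cv2.resize(s[200:380,60:260],None,fx=2,fy=2)])[:,:,::-1])"
```

```text
t 7.47 pos [ 515.6 -290.8  239.7] yaw -89.81 tilt 0.02 w 32.0 F [-0.5 -0.6 -5.4] M [ 0.07  0.04 -0.01] q6 59.2 q1 -30.6
delta cm [ 0.39  7.97 -0.19] dist 8.0 rows 2.0 rotvec [ 0.     0.003 -0.   ]
```

View pics/side3.png

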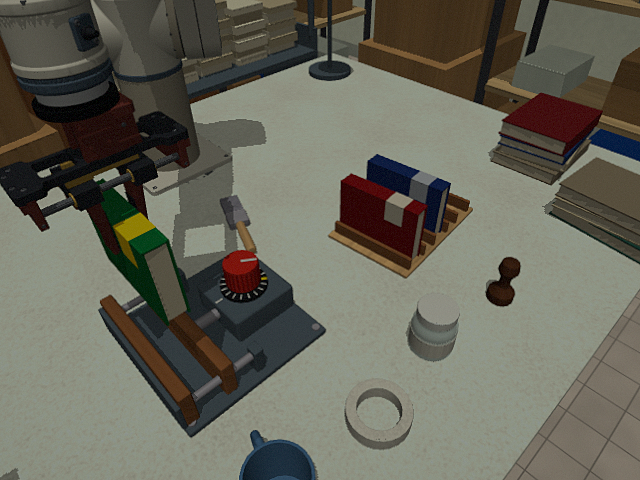

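View pics/top3.png

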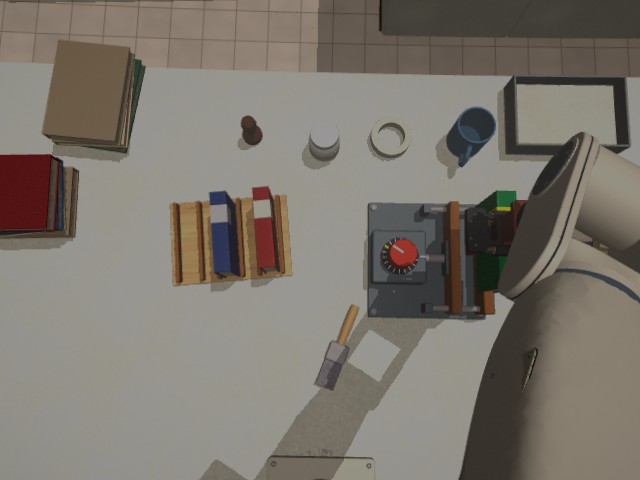

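The book is above the press, roughly centred and upright. The far page face spans (145–187, 250–320) in the side view. I'll go down to just above the cheeks and check alignment.

Emit:
{"method": "carry_out", "body": {
  "delta_pos": [
    [0.4,2,-0.2],
    [0.4,4,-0.2],
    [0.4,6,-0.2],
    [0.4,7,-0.2],
    [0.4,7.2,-0.2],
    [0.4,7.2,-0.2],
    [0.4,7.2,-0.2],
    [0.4,7.2,-0.2],
    [0.4,7.2,-0.2]
  ],
  "rotation": [
    [0,0.003,0],
    [0,0.003,0],
    [0,0.003,0],
    [0,0.003,0],
    [0,0.003,0],
    [0,0.003,0],
    [0,0.003,0],
    [0,0.003,0],
    [0,0.003,0]
  ]
}}

```text
t: 8.32
ee_pos: [514.2, -296.4, 168.9]
orientation: [-1.208, 1.208, -1.212]
ft_force: [0.2, -0.6, -5.5]
width: 31.9
```

```bash
cat > chk.py <<'E'
from h import *
import sys
plan(513.7,-294.7,130,-90)
im=save('top',sys.argv[1]+'t'); s=save('side',sys.argv[1])
o=ctrl.get_obs(); p=o['ee_pos']; s=s[:,:,::-1].copy()
cx,cy,zb=p[0]+.8,p[1]-.2,p[2]-72
for z in (zb,zb+115):
    P=[[cx+a*80,cy+b*16,z] for a,b in((1,1),(1,-1),(-1,-1),(-1,1))]
    cv2.polylines(s,[(proj("side",P)*16).round().astype(int)],True,(255,0,255),1,cv2.LINE_AA,4)
cv2.imwrite('pics/'+sys.argv[1]+'o.png',cv2.resize(s[180:430,60:310],None,fx=2.4,fy=2.4,interpolation=cv2.INTER_NEAREST))
t=im[180:330,400:550,::-1]; cv2.imwrite('pics/'+sys.argv[1]+'to.png',cv2.resize(t,None,fx=4,fy=4,interpolation=cv2.INTER_NEAREST))
E
python3 chk.py p4
```

```text
t 8.32 pos [ 514.2 -296.4  168.9] yaw -90.07 tilt 0.12 w 31.9 F [ 0.2 -0.6 -5.5] M [ 0.04 -0.    0.02] q6 59.0 q1 -31.1
delta cm [-0.17  3.89 -0.05] dist 3.9 rows 1.0 rotvec [-0.002 -0.001  0.001]
```

View pics/p4o.png

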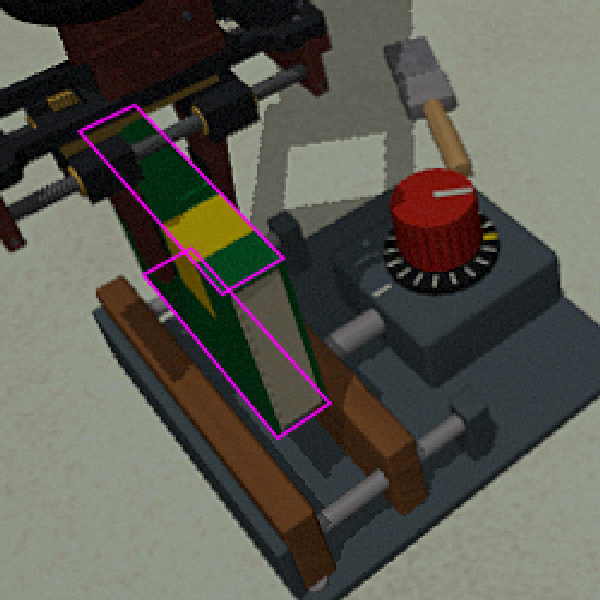

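View pics/p4to.png

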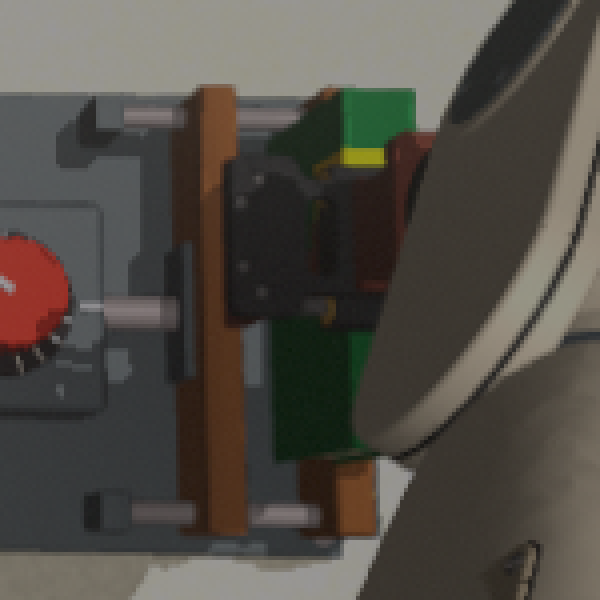

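The held book matches the predicted box within about 2 px, upright and parallel to the cheeks. I'll correct y by 1.7 mm and go down between the cheeks to about 12 mm above the bed.

Emit:
{"method": "carry_out", "body": {
  "delta_pos": [
    [-0.17,0.3,-0.05],
    [-0.17,0.6,-0.05],
    [-0.17,1.2,-0.05],
    [-0.17,2.2,-0.05],
    [-0.17,3.2,-0.05],
    [-0.17,4.2,-0.05],
    [-0.17,5.2,-0.05],
    [-0.17,6.2,-0.05],
    [-0.17,7,-0.05],
    [-0.17,7.3,-0.05],
    [-0.17,7.3,-0.05],
    [-0.17,7.3,-0.05]
  ],
  "rotation": [
    [0,0,0],
    [0,0,0],
    [0,0,0],
    [0,0,0],
    [0,0,0],
    [0,0,0],
    [0,0,0],
    [0,0,0],
    [0,0,0],
    [0,0,0],
    [0,0,0],
    [0,0,0]
  ]
}}

```text
t: 9.42
ee_pos: [513.0, -294.4, 94.6]
orientation: [-1.209, 1.21, -1.21]
ft_force: [0.6, -1.2, -5.4]
width: 31.9
```

```bash
python3 -c "
from h import *
plan(513.7,-294.7,84,-90)"
```

```text
t 9.42 pos [ 513.  -294.4   94.6] yaw -90.07 tilt 0.0 w 31.9 F [ 0.6 -1.2 -5.4] M [0.04 0.01 0.  ] q6 59.1 q1 -31.0
delta cm [0.03 1.06 0.07] dist 1.1 rows 1.0 rotvec [ 0.    -0.001 -0.   ]
```

No contact yet, with a steady -5.4 N of weight. Lowering slowly, about 1 mm per row at the end.

Emit:
{"method": "carry_out", "body": {
  "delta_pos": [
    [0,0.2,0],
    [0,0.4,0],
    [0,0.55,0],
    [0,0.7,0],
    [0,0.8,0],
    [0,0.88,0],
    [0,0.94,0],
    [0,1.0,0],
    [0,1.0,0],
    [0,1.0,0]
  ],
  "rotation": [
    [0,0,0],
    [0,0,0],
    [0,0,0],
    [0,0,0],
    [0,0,0],
    [0,0,0],
    [0,0,0],
    [0,0,0],
    [0,0,0],
    [0,0,0]
  ]
}}

```text
t: 10.25
ee_pos: [513.0, -294.3, 84.7]
orientation: [-1.209, 1.21, -1.21]
ft_force: [0.0, -0.5, -5.4]
width: 31.8
```

Emit:
{"method": "carry_out", "body": {
  "delta_pos": [
    [0,0.05,0],
    [0,0.1,0],
    [0,0.15,0],
    [0,0.15,0],
    [0,0.15,0]
  ],
  "rotation": [
    [0,0,0],
    [0,0,0],
    [0,0,0],
    [0,0,0],
    [0,0,0]
  ]
}}

```text
t: 10.67
ee_pos: [513.0, -294.4, 84.0]
orientation: [-1.209, 1.21, -1.21]
ft_force: [-2.5, 2.5, 5.9]
width: 32.2
```

The book is on the bed: force went from -5.4 to +5.9 N. Releasing.

Emit:
{"method": "carry_out", "body": {
  "delta_pos": [
    [0,0,0],
    [0,0,0],
    [0,0,0],
    [0,0,0],
    [0,0,0],
    [0,0,0],
    [0,0,0]
  ],
  "rotation": [
    [0,0,0],
    [0,0,0],
    [0,0,0],
    [0,0,0],
    [0,0,0],
    [0,0,0],
    [0,0,0]
  ],
  "hand": 90
}}

```text
t: 11.25
ee_pos: [513.0, -294.3, 83.1]
orientation: [-1.209, 1.21, -1.21]
ft_force: [-1.3, -0.6, 0.1]
width: 56.8
```

Emit:
{"method": "carry_out", "body": {
  "delta_pos": [
    [0,-1,0],
    [0,-3,0],
    [0,-6,0],
    [0,-9,0],
    [0,-12,0],
    [0,-14,0],
    [0,-14,0],
    [0,-14,0]
  ],
  "rotation": [
    [0,0,0],
    [0,0,0],
    [0,0,0],
    [0,0,0],
    [0,0,0],
    [0,0,0],
    [0,0,0],
    [0,0,0]
  ]
}}

```text
t: 11.92
ee_pos: [513.5, -294.7, 224.9]
orientation: [-1.208, 1.207, -1.213]
ft_force: [-0.3, -0.0, -1.4]
width: 56.7
```

```bash
python3 -c "
from h import *
plan(515.4,-151.5,200,114)
im=save('top','top5'); s=save('side','side5')
cv2.imwrite('pics/c5.png',np.hstack([cv2.resize(im[170:330,360:560],None,fx=2,fy=2),cv2.resize(s[200:420,60:335],None,fx=320/220,fy=320/220)])[:,:,::-1])"
```

```text
t 11.92 pos [ 513.5 -294.7  224.9] yaw -90.07 tilt 0.18 w 56.7 F [-0.3 -0.  -1.4] M [0.02 0.05 0.02] q6 59.1 q1 -31.0
delta cm [-14.32   2.46   0.16] dist 14.5 rows 4.0 rotvec [-0.003  2.722 -0.003]
```

View pics/c5.png

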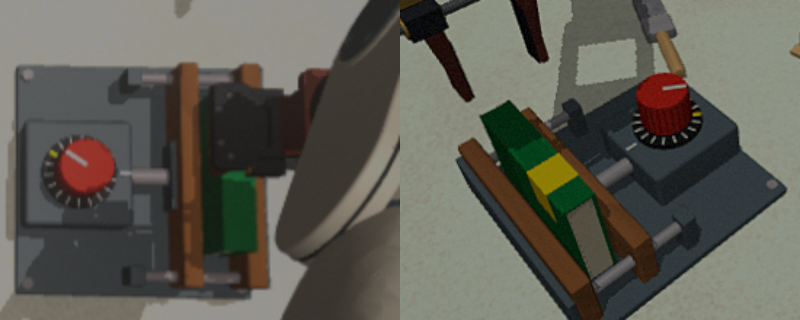

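The book stands upright between the cheeks, let go, with its near end at about (118–128, 240) in the crop. Next I'll move over the knob while winding the wrist counter-clockwise for turning room.

Emit:
{"method": "carry_out", "body": {
  "delta_pos": [
    [-2,0,0],
    [-5,0,0],
    [-8,0,0.1],
    [-11,0,0.2],
    [-13,0,0.2],
    [-14.3,1,0.2],
    [-14.3,2.5,0.2],
    [-14.3,2.5,0.2],
    [-14.3,2.5,0.2],
    [-14.3,2.5,0.2],
    [-14.3,2.5,0.2],
    [-14.3,2.5,0.2]
  ],
  "rotation": [
    [0,-0.12,0],
    [0,-0.24,0],
    [0,-0.36,0],
    [0,-0.48,0],
    [0,-0.6,0],
    [0,-0.72,0],
    [0,-0.84,0],
    [0,-0.96,0],
    [0,-1.08,0],
    [0,-1.2,0],
    [0,-1.32,0],
    [0,-1.44,0]
  ]
}}

```text
t: 13.02
ee_pos: [513.9, -150.9, 196.3]
orientation: [-1.568, 0.102, -0.096]
ft_force: [-0.1, 0.2, -0.3]
width: 57.1
```

Emit:
{"method": "carry_out", "body": {
  "delta_pos": [
    [0,0,0],
    [0,0,0],
    [0,0,0],
    [0,0,0],
    [0,0,0],
    [0,0,0],
    [0,0,0],
    [0,0,0],
    [0,0,0],
    [0,0,0],
    [0,0,0],
    [0,0,0]
  ],
  "rotation": [
    [0,-0.12,0],
    [0,-0.24,0],
    [0,-0.36,0],
    [0,-0.48,0],
    [0,-0.6,0],
    [0,-0.72,0],
    [0,-0.84,0],
    [0,-0.96,0],
    [0,-1.08,0],
    [0,-1.2,0],
    [0,-1.32,0],
    [0,-1.44,0]
  ]
}}

```text
t: 14.02
ee_pos: [514.0, -151.0, 196.4]
orientation: [-1.317, -1.016, 1.019]
ft_force: [0.3, -0.2, 0.3]
width: 56.7
```

Emit:
{"method": "carry_out", "body": {
  "delta_pos": [
    [0,0,0],
    [0,0,0],
    [0,0,0],
    [0,0,0],
    [0,0,0],
    [0,0,0],
    [0,0,0],
    [0,0,0]
  ],
  "rotation": [
    [0,-0.12,0],
    [0,-0.24,0],
    [0,-0.36,0],
    [0,-0.48,0],
    [0,-0.6,0],
    [0,-0.6,0],
    [0,-0.6,0],
    [0,-0.6,0]
  ],
  "hand": 0
}}

```text
t: 14.68
ee_pos: [514.6, -151.2, 197.3]
orientation: [-1.031, -1.45, 1.451]
ft_force: [-0.5, 0.8, 0.3]
width: 87.8
```

```bash
python3 -c "
from h import *
plan(515.4,-151.5,135)
im=save('top','top6'); s=save('side','side6')
cv2.imwrite('pics/c6.png',np.hstack([cv2.resize(im[170:330,360:560],None,fx=2,fy=2),cv2.resize(s[180:400,90:365],None,fx=320/220,fy=320/220)])[:,:,::-1])"
```

```text
t 14.68 pos [ 514.6 -151.2  197.3] yaw 109.12 tilt 0.1 w 87.8 F [-0.5  0.8  0.3] M [ 0.02 -0.11  0.03] q6 -126.8 q1 -17.6
delta cm [-0.07  6.23 -0.07] dist 6.2 rows 2.0
```

View pics/c6.png

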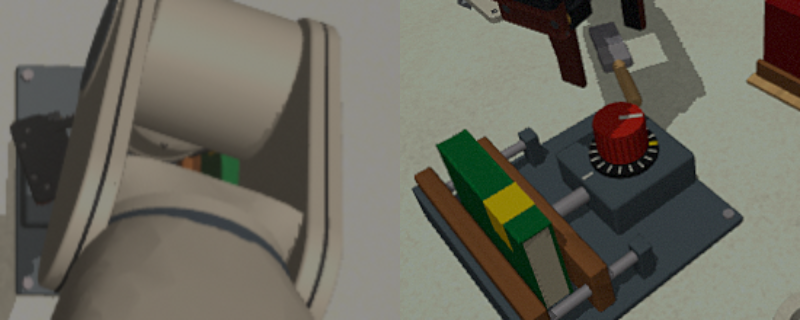

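In the side view the fingers are above the knob and the book is standing upright. I'll lower with the fingers open to TCP z = 75, which puts the grip at 94.

Emit:
{"method": "carry_out", "body": {
  "delta_pos": [
    [-0.05,2,0],
    [-0.05,4,0],
    [-0.05,6,0],
    [-0.05,7.5,0],
    [-0.05,9,0],
    [-0.05,10.5,0],
    [-0.05,11.5,0],
    [-0.05,12.1,0],
    [-0.05,12.1,0],
    [-0.05,12.1,0]
  ],
  "rotation": [
    [0,0,0],
    [0,0,0],
    [0,0,0],
    [0,0,0],
    [0,0,0],
    [0,0,0],
    [0,0,0],
    [0,0,0],
    [0,0,0],
    [0,0,0]
  ]
}}

```text
t: 15.62
ee_pos: [515.4, -151.8, 77.3]
orientation: [-1.031, -1.453, 1.453]
ft_force: [-0.0, -0.4, 0.0]
width: 87.6
```

```bash
python3 -c "
from h import *
plan(514.4,-152,75)"
```

```text
t 15.62 pos [ 515.4 -151.8   77.3] yaw 109.3 tilt 0.0 w 87.6 F [-0.  -0.4  0. ] M [ 0.08 -0.13 -0.02] q6 -127.0 q1 -17.7
delta cm [0.02 0.23 0.1 ] dist 0.3 rows 1.0
```

Emit:
{"method": "carry_out", "body": {
  "delta_pos": [
    [0,0.1,0.08],
    [0,0.1,0.08],
    [0,0.1,0.08],
    [0,0.1,0.08],
    [0,0.1,0.08],
    [0,0.1,0.08],
    [0,0.1,0.08],
    [0,0.1,0.08]
  ],
  "rotation": [
    [0,0,0],
    [0,0,0],
    [0,0,0],
    [0,0,0],
    [0,0,0],
    [0,0,0],
    [0,0,0],
    [0,0,0]
  ],
  "hand": 255
}}

```text
t: 16.28
ee_pos: [514.7, -152.1, 76.4]
orientation: [-1.031, -1.453, 1.453]
ft_force: [-1.4, 1.1, 3.1]
width: 53.8
```

```bash
python3 -c "
from h import *
plan(514.4,-152,75)"
```

```text
t 16.28 pos [ 514.7 -152.1   76.4] yaw 109.32 tilt 0.02 w 53.8 F [-1.4  1.1  3.1] M [ 0.2  -0.01 -0.04] q6 -127.1 q1 -17.7
delta cm [0.02 0.14 0.02] dist 0.1 rows 1.0
```

Gripped at 53.8 mm, which fits the 54 mm knob. Turning clockwise.

Emit:
{"method": "carry_out", "body": {
  "delta_pos": [
    [0,0,0],
    [0,0,0],
    [0,0,0],
    [0,0,0],
    [0,0,0],
    [0,0,0],
    [0,0,0],
    [0,0,0],
    [0,0,0],
    [0,0,0],
    [0,0,0],
    [0,0,0]
  ],
  "rotation": [
    [0,0.1,0],
    [0,0.2,0],
    [0,0.3,0],
    [0,0.4,0],
    [0,0.5,0],
    [0,0.6,0],
    [0,0.7,0],
    [0,0.8,0],
    [0,0.9,0],
    [0,1.0,0],
    [0,1.1,0],
    [0,1.2,0]
  ]
}}

```text
t: 17.28
ee_pos: [514.9, -151.3, 76.4]
orientation: [-1.499, -0.551, 0.55]
ft_force: [1.4, 5.6, 3.6]
width: 53.5
```

```bash
python3 -c "
from h import *
plan(514.4,-152,75)
s=save('side','side7')
cv2.imwrite('pics/c7.png',cv2.resize(s[200:400,90:340],None,fx=3,fy=3)[:,:,::-1])"
```

```text
t 17.28 pos [ 514.9 -151.3   76.4] yaw 40.29 tilt 0.06 w 53.5 F [1.4 5.6 3.6] M [ 0.89 -0.23  0.17] q6 -58.0 q1 -17.7
delta cm [-0.08  0.14 -0.02] dist 0.2 rows 1.0
```

View pics/c7.png

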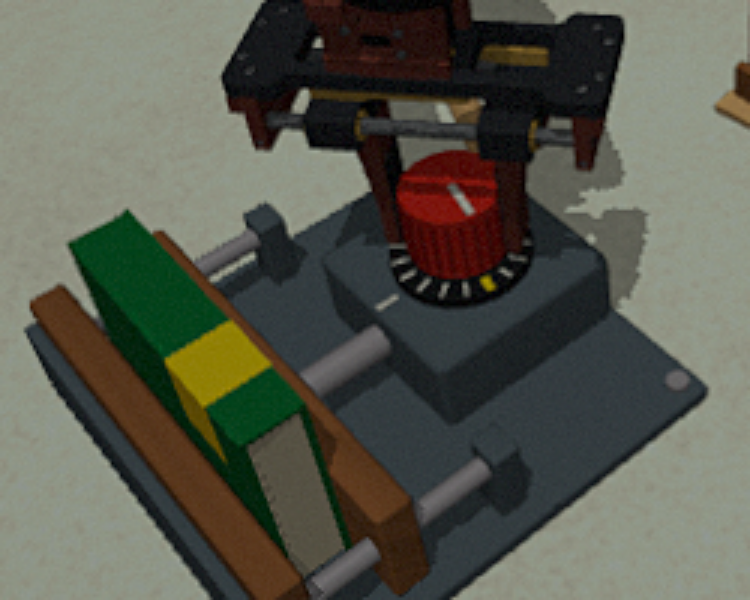

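The pointer and the yellow mark at (488,283) moved together by about 70°, so there is no slip. The cheek is nearing the book. Continuing.

Emit:
{"method": "carry_out", "body": {
  "delta_pos": [
    [0,0,0],
    [0,0,0],
    [0,0,0],
    [0,0,0],
    [0,0,0],
    [0,0,0],
    [0,0,0],
    [0,0,0],
    [0,0,0],
    [0,0,0],
    [0,0,0]
  ],
  "rotation": [
    [0,0.1,0],
    [0,0.2,0],
    [0,0.3,0],
    [0,0.4,0],
    [0,0.5,0],
    [0,0.6,0],
    [0,0.7,0],
    [0,0.8,0],
    [0,0.9,0],
    [0,0.9,0],
    [0,0.9,0]
  ]
}}

```text
t: 18.25
ee_pos: [515.4, -151.2, 76.4]
orientation: [-1.564, 0.15, -0.152]
ft_force: [3.0, 7.5, 2.3]
width: 53.7
```

```bash
python3 -c "
from h import *
plan(514.4,-152,75)
s=save('side','side8')
cv2.imwrite('pics/c8.png',cv2.resize(s[200:400,90:340],None,fx=3,fy=3)[:,:,::-1])"
```

```text
t 18.25 pos [ 515.4 -151.2   76.4] yaw -11.04 tilt 0.1 w 53.7 F [3.  7.5 2.3] M [ 1.1  -0.47  0.01] q6 -6.7 q1 -17.7
delta cm [-0.09  0.14 -0.1 ] dist 0.2 rows 1.0
```

View pics/c8.png

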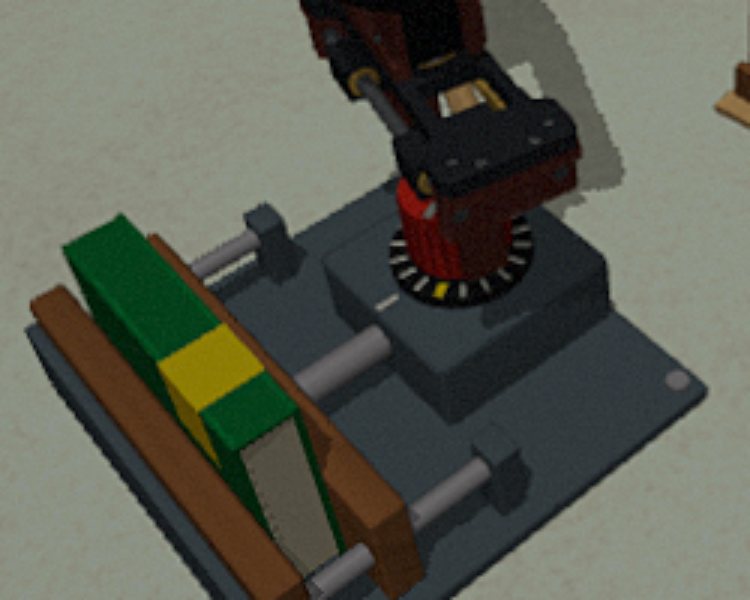

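```bash
cat > ring.py <<'E'
from h import *
import sys
for n in sys.argv[1:]:
    im=cv2.imread(f"pics/{n}.png")[:,:,::-1]; hsv=cv2.cvtColor(im,cv2.COLOR_RGB2HSV)
    m=cv2.inRange(hsv,(24,150,90),(34,255,255)); 
    roi=np.zeros_like(m); cv2.ellipse(roi,tuple(int(v) for v in proj("side",[[515,-151.5,68]])[0]),(28,24),0,0,360,255,-1)
    ys,xs=np.nonzero(m&roi)
    if len(xs)==0: print(n,"none");continue
    P=plane("side",[[xs.mean(),ys.mean()]],68)[0]-[514.6,-151.7,0]
    print(n,len(xs),"px",xs.mean().round(1),ys.mean().round(1),"r",np.hypot(*P[:2]).round(1),"ang",np.degrees(np.arctan2(P[1],P[0])).round(1))
E
python3 ring.py side0 side6 side7 side8
```

```text
side0 15 px 263.6 278.1 r 32.7 ang 55.1
side6 15 px 263.6 278.1 r 32.7 ang 55.1
side7 15 px 252.0 294.0 r 33.7 ang -11.9
side8 14 px 236.4 296.3 r 33.6 ang -53.2
```

The ring has turned 108° against 120° for the wrist, so the clutch is just beginning to slip. I'll turn another 0.9 rad and check again.

Emit:
{"method": "carry_out", "body": {
  "delta_pos": [
    [0,0,0],
    [0,0,0],
    [0,0,0],
    [0,0,0],
    [0,0,0],
    [0,0,0],
    [0,0,0],
    [0,0,0],
    [0,0,0],
    [0,0,0],
    [0,0,0]
  ],
  "rotation": [
    [0,0.1,0],
    [0,0.2,0],
    [0,0.3,0],
    [0,0.4,0],
    [0,0.5,0],
    [0,0.6,0],
    [0,0.7,0],
    [0,0.8,0],
    [0,0.9,0],
    [0,0.9,0],
    [0,0.9,0]
  ]
}}

```text
t: 19.22
ee_pos: [515.9, -151.6, 76.5]
orientation: [-1.397, 0.848, -0.852]
ft_force: [4.1, 4.6, 0.5]
width: 53.3
```

```bash
python3 -c "
from h import *
plan(514.4,-152,75)
s=save('side','side9')
cv2.imwrite('pics/c9.png',cv2.resize(s[200:400,90:340],None,fx=3,fy=3)[:,:,::-1])"; python3 ring.py side9
```

```text
t 19.22 pos [ 515.9 -151.6   76.5] yaw -62.61 tilt 0.15 w 53.3 F [4.1 4.6 0.5] M [ 0.85 -0.55  0.04] q6 44.9 q1 -17.7
delta cm [-0.03  0.15 -0.16] dist 0.2 rows 1.0 
side9 8 px 236.2 296.5 r 34.1 ang -53.4
```

View pics/c9.png

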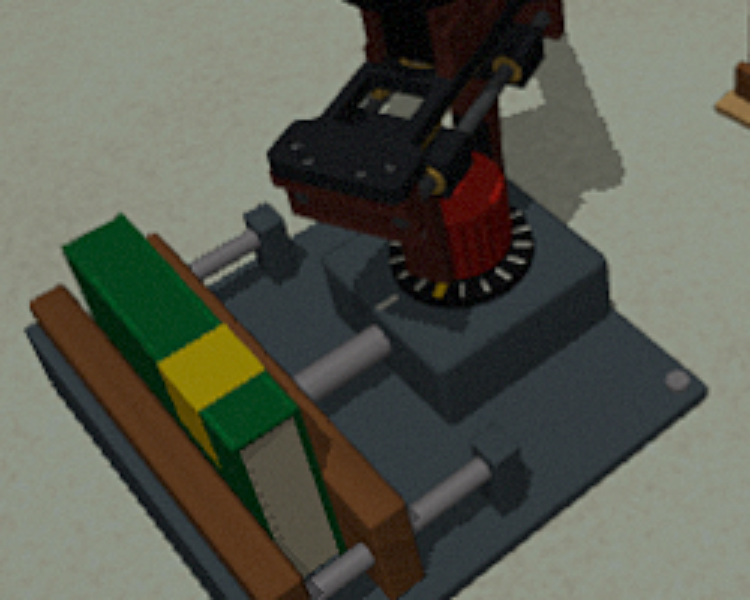

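The ring has stopped at -53.4° while the wrist has turned 172°, so the slip is about 63° (1.1 rad). I'll turn 0.9 rad more for margin, then check the pointer.

Emit:
{"method": "carry_out", "body": {
  "delta_pos": [
    [0,0,0],
    [0,0,0],
    [0,0,0],
    [0,0,0],
    [0,0,0],
    [0,0,0],
    [0,0,0],
    [0,0,0],
    [0,0,0],
    [0,0,0],
    [0,0,0]
  ],
  "rotation": [
    [0,0.1,0],
    [0,0.2,0],
    [0,0.3,0],
    [0,0.4,0],
    [0,0.5,0],
    [0,0.6,0],
    [0,0.7,0],
    [0,0.8,0],
    [0,0.9,0],
    [0,0.9,0],
    [0,0.9,0]
  ]
}}

```text
t: 20.18
ee_pos: [515.9, -152.1, 76.5]
orientation: [-0.979, 1.508, -1.511]
ft_force: [4.9, 1.1, -0.4]
width: 53.5
```

Emit:
{"method": "carry_out", "body": {
  "delta_pos": [
    [0,0,0],
    [0,0,0],
    [0,0,0],
    [0,0,0],
    [0,0,0],
    [0,0,0],
    [0,0,0],
    [0,0,0]
  ],
  "rotation": [
    [0,0,0],
    [0,0,0],
    [0,0,0],
    [0,0,0],
    [0,0,0],
    [0,0,0],
    [0,0,0],
    [0,0,0]
  ],
  "hand": 0
}}

```text
t: 20.85
ee_pos: [514.5, -152.1, 76.2]
orientation: [-0.98, 1.512, -1.512]
ft_force: [0.3, 1.1, 0.2]
width: 87.5
```

Emit:
{"method": "carry_out", "body": {
  "delta_pos": [
    [0,-1,0],
    [0,-3,0],
    [0,-6,0],
    [0,-9,0],
    [0,-12,0],
    [0,-15,0],
    [0,-18,0],
    [0,-20,0],
    [0,-20,0],
    [0,-20,0]
  ],
  "rotation": [
    [0,0,0],
    [0,0,0],
    [0,0,0],
    [0,0,0],
    [0,0,0],
    [0,0,0],
    [0,0,0],
    [0,0,0],
    [0,0,0],
    [0,0,0]
  ]
}}

```text
t: 21.68
ee_pos: [515.0, -152.2, 277.7]
orientation: [-0.978, 1.51, -1.514]
ft_force: [-1.1, 0.1, -0.0]
width: 87.8
```

```bash
python3 -c "
from h import *
plan(514.4,-152,75)
s=save('side','side10')
cv2.imwrite('pics/c10.png',cv2.resize(s[200:400,90:340],None,fx=3,fy=3)[:,:,::-1])"; python3 ring.py side10
```

```text
t 21.68 pos [ 515.  -152.2  277.7] yaw -114.13 tilt 0.18 w 87.8 F [-1.1  0.1 -0. ] M [ 0.09 -0.04  0.01] q6 96.4 q1 -17.7
delta cm [ 1.000e-02  2.027e+01 -1.200e-01] dist 20.3 rows 5.0 
side10 14 px 236.4 296.3 r 33.6 ang -53.2
```

View pics/c10.png

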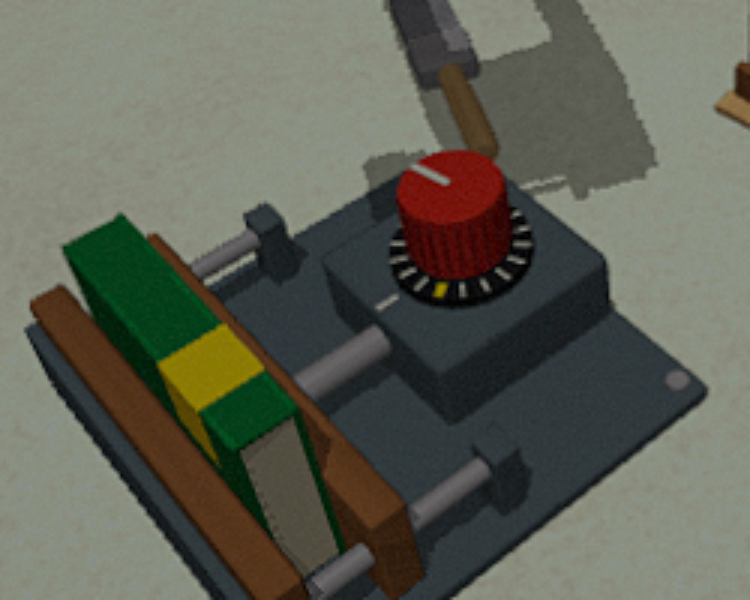

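Run:
```python
from h import *
a=plane("side",np.array([[448,183],[412,167]])/3+[90,200],112); d=a[1]-a[0]; ang=np.degrees(np.arctan2(d[1],d[0])); print("pointer",ang)
s=(-53.2-ang)%360; print("slip deg",s,"rad",np.radians(s))
im=cv2.imread("pics/side10.png")[:,:,::-1]
# book: top face corners in the crop
P=plane("side",np.array([[65,248],[123,214],[300,405],[237,447]])/3+[90,200],127); print(P.round(1)); print(P.mean(0))
```

```text
pointer -164.36866506464915
slip deg 111.16866506464915 rad 1.9402592304249224
[[ 439.9 -316.3  127. ]
 [ 438.1 -285.9  127. ]
 [ 595.6 -284.   127. ]
 [ 596.  -314.   127. ]]
[ 517.38576314 -300.05831148  127.        ]
```

Run:
```python
from h import *
a=cv2.imread("pics/side0.png").astype(int); b=cv2.imread("pics/side10.png").astype(int)
d=np.abs(a-b).max(2); print("red/blue area diff >40:",(d[175:240,340:425]>40).sum(),"px, blue:",(d[155:190,370:450]>40).sum())
plan(514,-152,270); ctrl.close_job()
```

```text
red/blue area diff >40: 0 px, blue: 953
t 21.73 pos [ 514.1 -151.9  276.3] yaw -114.13 tilt 0.02 w 88.0 F [-0.5  0.1  0.2] M [0.05 0.   0.  ] q6 96.4 q1 -17.7
delta cm [ 0.01  0.63 -0.01] dist 0.6 rows 1.0 
the job is handed in; nothing more can be done
```

Run:
```python
import cv2,numpy as np
for n in("side0","side10"):
    h=cv2.cvtColor(cv2.imread(f"pics/{n}.png"),cv2.COLOR_BGR2HSV)[150:260,330:460]
    m=cv2.inRange(h,(108,110,30),(128,255,255)); M=cv2.moments(m,True); print(n,M['m00'],M['m10']/M['m00'],M['m01']/M['m00'])
```

```text
side0 1665.0 77.21081081081081 33.585585585585584
side10 1774.0 76.78072153325817 33.847801578354
```

The green book is clamped spine up in the press and the job is handed in at about 21.8 s. No verdict was reported, so what follows is from my own checks.

- **Placing:** I gripped the book by its top (31.8 mm opening) and lowered it between the cheeks. It touched the bed gently, at about 11 N, and I let go there.
- **Knob:** I turned the knob clockwise about 3.9 rad in one grip. The dial ring stopped at -53° while the knob kept turning.
- **Slip:** The pointer against the yellow mark shows 1.94 rad, or five to six clicks. The wrist angle gives about the same.
- **Book position:** In the last side view the book stands upright and parallel to the cheeks. Its middle is about 3–4 mm from the cheeks' middle along them, and about 12 mm above the fixed limit across them (press y about -88 mm; the limit is -95).
- **Clamping force:** I could not measure it directly. The stopped ring and the slipping clutch are the evidence that the book is held.
- **Robot:** It was clear of everything at the end, with the tool at z = 276 mm and about 0 N on it.
- **Red and blue books:** The area around the red book shows no changed pixels. My first check of the blue area did flag 953 changed pixels. A colour-only check, run on the saved pictures after hand-in, put the blue book's centre within 0.5 px of the start. I take the flagged change to be the green book missing from behind it.

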